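# Prop a sagging bite fork with spacers and a wedge

### The arm

A 7-joint arm with a two-finger parallel gripper is mounted at the origin on the work surface. World frame = base frame: x ahead of the robot, y to its left, z up, the work surface at z = 0. Lengths are in m, angles in rad, forces in N, time in s.
With the tool pointing down it reaches from about 0.4 to 0.85 m from the base axis. Payload 10.4 kg.
Tool frame: the origin (TCP) lies at the very end of the fingers, on their centre line; the grasp point (between the pads) lies 19 mm behind it; z points along the fingers, y is the line along which they close (so a half turn about z gives the same grasp; the last joint's range is limited). The gripper opens to 87 mm and grips with 3 to 60 N. Pads are 19 mm wide; open, the fingers measure 117 mm over their backs; the gripper's body (75 mm by 190 mm) begins 51 mm behind the grasp point.
Start: joints at [1.098, 0.332, -0.065, 1.46, 0.022, 1.35, -0.088], TCP at [0.272, -0.563, 0.194] pointing down, gripper open.
Joint ranges: [-2.6, 2.6], [-0.5, 2.12], [-1.47, 1.34], [0.16, 2.42], [-1.27, 4.41], [0.06, 2.06], [-2.6, 2.6]. Speed limits (rad/s): [2.22, 2.22, 2.79, 2.79, 3.14, 3.14, 3.14].

### API

Orientations are given as a unit quaternion [x, y, z, w].
In Python, from bench import * gives the robot as it stands.
- The arm moves only by the tool step_arm, never from a script. Its arguments are lists of equal length, an entry for each row: "delta_pos": the shift along the world's x, y, z in units of 25 mm (1.0 is 25 mm), a list of three; "turn": the turn about the world's z in units of 0.12 rad (1.0 is 0.12 rad). In form: {"delta_pos": [[tx, ty, tz], ...], "turn": [turn, ...]}. A call has 1 to 12 rows; each row shifts and turns the commanded pose from where the row before left it; what a row does not reach is not made up. A row lasts 1/10 s, in which the tool goes at most 50 mm and 8.59 degrees, less where a joint would pass 70% of its speed; a pose out of reach is approached as far as the arm can. A call with a number of a shift or a turn outside -1 to 1 is refused whole. A call with a gripper value outside its range is refused whole. "grip" is the closure, from 0 (fully open) to 1 (shut), set as the call begins (left out, the last holds). The fingers move at their own pace and stop on an object; "newtons" is the grip in N (left out, the last holds). Time passes only in rows, so rows that do not move let the fingers close. It gives the time, the measured TCP pose, the force, the opening and the grip force at its end, in the units of the state.
- read_state(): the state, without advancing time (a new reading comes with each control period).
- camera(name): name is "scene" or "top" or "wrist"; returns a dict with "image" (400x640x3 uint8, red, green, blue), "z_map" (400x640 float32, m along the optical axis (not along the pixel's ray), 0 where there is no reading), "mtx" (3x3 intrinsics, pixels), "view" (4x4, takes a point from world to camera coordinates). Camera axes: x right, y up, looking along -z (the intrinsics and any distortion apply to the point x, -y, -z); pixel columns grow to the right and rows downward; lengths in m; the calibration is good to about 2 mm. A picture is of the moment at which its call begins.
- close_job(): hands the job in; it is judged then, once.
The state is a dict: "time": time; "joint_positions": joint angles; "joint_vel": joint speeds; "joint_torque": joint torques, N m; "ee_pos": TCP position; "eef_rot": TCP orientation; "ft_force": force on the tool from outside, world axes, zero at the start; "torque": the same for the moment, N m; "width": finger opening in m; "grip_force": force on a finger pad.
Only numpy, scipy, OpenCV 4.12 (cv2) and the standard library are available. Lean on these libraries where they do the work, as an engineer would, in place of code of your own. Each camera call takes 0.05 s, during which the arm holds its last target. There are 200 camera calls.

### The job

Lift the plaster cast out of the pink duplicating mould and seat it gently and squarely on the blue bite registration of the articulator's bite fork, teeth down and front teeth towards the fork's stem; the fork sags a little under it. Then take up the gap beneath: lay the blue spacers flat on the steel support table under the fork, one or both as the gap needs, and slide the orange wedge in flat on top of them, thin end first from the open side of the articulator that faces the robot, until you feel the fork come level against its stop. Finish still gripping the wedge and keeping it there, touching nothing else, with the model, bowl and knife left where they stand.

Things in the scene. Friction and masses are not known exactly. Their poses are not given: they have to be found in the camera images.
- cast_center (a point): Cream plaster cast of an upper jaw, about 200 g, 62 mm wide (its x), 54 mm front to back (its y, front teeth at -y), 38 mm tall, lying teeth down. The point is at its centre, half-way up.
- cast: The cast; origin on its underside. Its upper 20 mm are a solid block that stands proud of the mould's rim: flanks 62 mm apart and straight from 13 mm in front of the centre to the flat heel 27 mm behind it; further forward it is 44 mm wide. The tooth arch, 57 mm wide, fills the lower 18 mm; it is flat enough underneath to stand on.
- cast_front (a point): The middle of the cast's front face, 27 mm in front (-y) of its centre, half-way up.
- mould_rim (a point): Pink silicone mould in a white tray, 98 x 90 mm, fixed. The point is the middle of its rim, 24 mm above the bench; the cavity is 18 mm deep and 2 to 4 mm loose round the tooth arch; the cast lifts straight up.
- fork_seat (a point): Steel bite fork with blue bite registration. The point is the middle of the registration's top, where the cast's centre belongs in plan view, cast x and y along this x and y. Axes: z up, y from the stem towards the rear posts, x across, away from the robot. A horseshoe 56 mm wide (x), from y = -28 to +29 mm, 3 mm of steel under 4 mm of registration: its underside is 7 mm below this point.
- fork (a joint): Sag of the bite fork, a springy hinge in its clamp 80 mm from fork_seat along -y, axis along x. 0 = level, up against its stop, as when empty; negative = sagging (rad). Under the cast it drops to about -0.03 to -0.06 (3 to 5 mm at fork_seat), at most -0.1. Bringing it level takes 1 to 3 N upward; then it is rigid, and pushing the wedge takes clearly more.
- support (a point): Middle of the flat top of the steel support table, below the fork's middle, 45 mm above the bench. The table is 72 mm (x, away from the robot) by 56 mm (y, to the rear posts), open on both x sides. Two 5 mm brass pins, 13 mm high, at x = 38.5, y = +-18 mm are end stops for spacers; the wedge passes between them. The level fork's underside is 16 to 28 mm above this point, different in each run.
- articulator: The articulator's lower part: aluminium T-frame with support table, fixed to the bench; origin on the bench below the table's middle, axes as support. Two rear posts at x = +-55, y = 85 mm, 111 mm high; upright jig rod at x = 0, y = -92 mm, 113 mm high, with the fork's dark clamp on it from y = -76 to -106 mm.
- spacer_a_center (a point): A blue flat aluminium spacer, 95 mm long (its x), 40 mm wide (its y), 6 mm thick, 62 g, lying on a fixed green mat 3 mm thick. The point is its centre. It belongs flat on the support table, long side along the table's x, its end sticking out towards the robot; against the pins its centre is at x = -11.5 mm from the table's middle.
- spacer_b_center (a point): A second spacer, the same in every way. With the level gap above the support table below about 22 mm one spacer goes under the wedge, above that two, one on the other.
- spacer_a: The first spacer; origin on its underside.
- spacer_b: The second spacer; origin on its underside.
- wedge_grip (a point): Orange plastic wedge, 97 mm long, 18 mm wide, 60 g, lying flat on the green mat. The point is the centre of the upright grip block at its thick end, 22 x 18 mm and 31 mm tall, 15.5 mm above the wedge's underside. x points to the thin end: 11 mm ahead of this point the top is 17 mm high and slopes straight (1 in 5) to 2 mm at the tip, 86 mm ahead of this point.
- wedge_tip (a point): The wedge's thin tip, on its underside, middle of its width.
- wedge: The wedge; origin on its underside, midway along its length, x to the thin end.
- model: Bystander: a small ochre tooth model, 60 x 55 x 30 mm.
- bowl: Bystander: a blue rubber mixing bowl, 104 mm across, 58 mm high.
- knife: Bystander: a plaster knife with a wooden handle, 185 mm long.

How it is judged:
On the way, in this order (a step that is already met when the one before it is completed fails the run):
1. the cast is lifted clear of the mould (height (world z) of cast_center above 0.065 m and contact force between cast and the fingers above 0.5 N), for 0.1 s.
2. the cast sits squarely on the fork, let go, and the fork sags under it (horizontal distance between cast_center and fork_seat below 0.01 m and angle between the x axis of cast_center and the x axis of fork_seat, either way round below 0.17 rad and y of cast_front in the frame of fork_seat below -0.012 m and angle between cast_center's own z axis and vertical below 0.12 rad and contact force between cast and fork above 0.5 N and contact force between cast and the fingers below 0.2 N and value of joint fork below -0.018 rad), for 0.2 s.
At the end, for the whole second after the job is handed in: Cast released on the fork within 10 mm and 10 degrees, front to the stem; fork level (joint above -0.012), borne by the wedge with 0.6 to 30 N through spacers on the support table; fingers grip the wedge and touch no spacer, fork or cast; all still (horizontal distance between cast_center and fork_seat below 0.01 m and angle between the x axis of cast_center and the x axis of fork_seat, either way round below 0.17 rad and y of cast_front in the frame of fork_seat below -0.012 m and angle between cast_center's own z axis and vertical below 0.12 rad and contact force between cast and fork above 0.5 N and contact force between cast and the fingers below 0.2 N and value of joint fork above -0.012 rad and contact force between fork and the arm below 0.3 N and contact force between fork and the fingers below 0.3 N and contact force between wedge and fork between 0.6 and 30 N and contact force between wedge and the fingers above 1 N and ((contact force between wedge and spacer_a above 0.7 N and contact force between spacer_a and articulator above 0.7 N) or (contact force between wedge and spacer_b above 0.7 N and contact force between spacer_b and articulator above 0.7 N) or (contact force between wedge and spacer_a above 0.7 N and contact force between spacer_a and spacer_b above 0.7 N and contact force between spacer_b and articulator above 0.7 N) or (contact force between wedge and spacer_b above 0.7 N and contact force between spacer_b and spacer_a above 0.7 N and contact force between spacer_a and articulator above 0.7 N)) and contact force between each of spacer_a, spacer_b and the fingers below 0.5 N and linear speed of each of cast, wedge below 0.02 m/s); the arm keeps its last pose, push and grip.
It fails at once if the cast is dropped or rammed onto the fork (contact force between cast and fork above 40 N).
It fails at once if the wedge is forced (contact force between wedge and fork above 40 N).
It fails at once if a bystander is disturbed (distance of any of model, bowl, knife from where it was at the start of the episode above 0.025 m).
It also fails if it takes over 72 s, if anything falls off the work surface, if the arm or the gripper's body presses on something with over 40 N, if the wrist force passes 120 N, or if a joint passes its speed limit or range.

## Working session

There is one attempt and no reset: what is moved stays moved. The work goes in short steps, Python scripts to look and compute and a tool call to move; the robot and the scene stay as the last step left them, time stands still between calls to the robot, and variables do not carry over. Pictures are saved under pics/ and viewed, at most 10 in all, crops included, and the job is handed in when it is done.

Besides the shell and the picture viewer there is one more tool, called after "Emit:" by a JSON object that holds its "api" and its "payload", one argument or row to a line. step_arm: Moves the arm, as the interface text tells. Shifts and turns lie within -1 to 1; 1 stands for 25 mm of shift or 0.12 rad of turn. Its arguments: {"type":"object","properties":{"delta_pos":{"type":"array"},"turn":{"type":"array"},"grip":{"type":"number"},"newtons":{"type":"number"}},"required":["delta_pos","turn"]}

```bash
ls; mkdir -p pics; cat > h.py <<'E'
from bench import *
import numpy as np, cv2
def snap(n,f):
    c=camera(n); cv2.imwrite(f'pics/{f}.png',c['image'][:,:,::-1]); np.savez(f'{f}.npz',**c); return c
def load(f): return np.load(f'{f}.npz')
def world(c,u,v,z=None):
    """pixel -> world, by z_map or on plane z"""
    K=c['mtx'];V=np.linalg.inv(c['view'])
    r=np.array([(u-K[0,2])/K[0,0],-(v-K[1,2])/K[1,1],-1.])
    if z is None: d=c['z_map'][int(round(v)),int(round(u))]
    else: d=(z-V[2,3])/(V[:3,:3]@r)[2]
    return V[:3,:3]@(r*d)+V[:3,3]
def cloud(c):
    K=c['mtx'];V=np.linalg.inv(c['view']);h,w=c['z_map'].shape
    u,v=np.meshgrid(np.arange(w),np.arange(h));d=c['z_map']
    P=np.stack([(u-K[0,2])/K[0,0]*d,-(v-K[1,2])/K[1,1]*d,-d],-1)
    return P@V[:3,:3].T+V[:3,3]
E
python3 - <<'E'
from h import *
for n in('scene','top'):
    c=snap(n,n+'0'); print(c['mtx'],np.linalg.inv(c['view']).round(3))
print(read_state())
E
```

```text
pics
[[385.50440941   0.         320.26604297]
 [  0.         385.50440941 195.57586536]
 [  0.           0.           1.        ]] [[ 0.337 -0.673  0.658  1.105]
 [ 0.941  0.254 -0.222 -0.177]
 [-0.018  0.695  0.719  0.697]
 [ 0.     0.     0.     1.   ]]
[[437.02532077   0.         323.46546884]
 [  0.         437.02532077 198.09864198]
 [  0.           0.           1.        ]] [[-0.007  0.991 -0.131  0.384]
 [-1.    -0.008 -0.005 -0.009]
 [-0.006  0.131  0.991  1.332]
 [ 0.     0.     0.     1.   ]]
{'time': 0.1, 'joint_positions': array([ 1.09841757,  0.33282011, -0.06472466,  1.46083977,  0.02163586,
        1.34993526, -0.0885154 ]), 'joint_vel': array([ 1.26182087e-05, -1.40332875e-03, -5.49252276e-04, -2.52754454e-03,
        1.50386552e-03, -9.80469348e-04,  2.44819110e-04]), 'joint_torque': array([ 2.59103683e-03, -6.24547505e+01,  2.52214365e-02, -3.90718603e+01,
       -6.14762306e-02,  3.66222288e-02,  8.54393761e-05]), 'ee_pos': array([ 0.27155602, -0.56249094,  0.19313485]), 'eef_rot': array([ 9.74814712e-01,  2.23015359e-01, -1.87450233e-04, -6.25337368e-04]), 'ft_force': array([-0.17568995, -1.60772969, -0.06722914]), 'torque': array([ 0.03500239,  0.00714699, -0.0065194 ]), 'grip_force': 0.0, 'width': 0.0873831152258548}
```

View pics/top0.png

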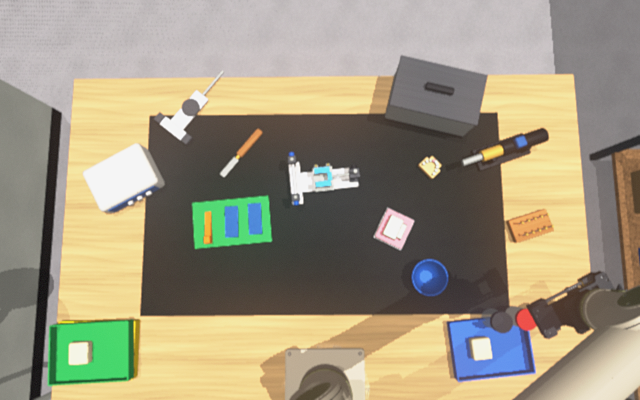

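View pics/scene0.png

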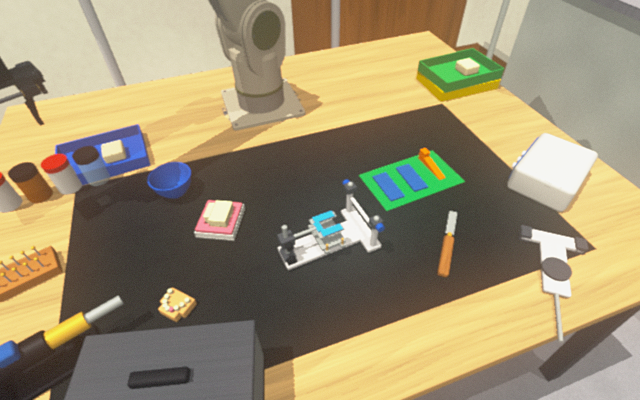

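Top view: the cast and mould are at about (394,228), the fork at (322,177) with its stem to the right (-y), the spacers at (232,221) and (255,218), and the wedge at (208,227). The scene view agrees. I'll take coarse fits here, then use the wrist camera for precision.

```bash
cat >> h.py <<'E'
def fit(c,box,cond):
    """min-area rectangle in world xy of cloud points in pixel box (u0,v0,u1,v1) meeting cond(hsv,P)"""
    P=cloud(c);H=cv2.cvtColor(c['image'],cv2.COLOR_RGB2HSV).astype(int)
    u0,v0,u1,v1=box;P=P[v0:v1,u0:u1];H=H[v0:v1,u0:u1]
    m=cond(H,P);m=cv2.morphologyEx(m.astype(np.uint8),cv2.MORPH_OPEN,np.ones((2,2)))>0
    Q=P[m]; r=cv2.minAreaRect((Q[:,:2]*1000).astype(np.float32))
    return len(Q),np.round(r[0],1),np.round(r[1],1),round(r[2],1),np.percentile(Q[:,2]*1000,[5,50,95]).round(1)
E
python3 - <<'E'
from h import *
c=load('top0')
blue=lambda H,P:(abs(H[...,0]-110)<12)&(H[...,1]>120)
print('sp1',fit(c,(222,200,243,242),blue));print('sp2',fit(c,(244,198,265,240),blue))
print('wedge',fit(c,(198,205,218,248),lambda H,P:(H[...,0]<20)&(H[...,1]>150)))
print('cast',fit(c,(370,205,418,252),lambda H,P:P[...,2]>.036))
print('mould',fit(c,(365,200,420,255),lambda H,P:(P[...,2]>.015)))
print('reg',fit(c,(308,160,338,195),lambda H,P:(abs(H[...,0]-95)<10)&(H[...,1]>80)))
for p in[(290,158),(298,200),(353,173),(322,177),(307,180)]: print(p,world(c,*p).round(4))
E
python3 - <<'E'
import cv2
i=cv2.imread('pics/top0.png')
a=cv2.resize(i[140:215,275:375],None,fx=6,fy=6,interpolation=cv2.INTER_CUBIC)
cv2.imwrite('pics/c1.png',a)
E
```

```text
sp1 (391, array([461.4, 142.7]), array([326.9,  94.9]), 79.0, array([ 1.9,  7.9, 12.6]))
sp2 (382, array([435., 129.]), array([280.1,  88.9]), 51.9, array([ 2.6,  7.9, 12.9]))
wedge (140, array([469. , 346.5]), array([94.6, 17.2]), 3.2, array([ 0.3, 10.4, 33.5]))
cast (360, array([ 443.7, -124.8]), array([ 68.7, 252.4]), 12.1, array([23. , 43.2, 47.5]))
mould (866, array([ 452.5, -139.6]), array([116.1, 272.2]), 4.7, array([ 4.2, 25.7, 46.6]))
reg (206, array([513.2, -16.3]), array([255.4,  47.8]), 7.2, array([45.6, 75.5, 80.2]))
(290, 158) [0.6624 0.0929 0.1052]
(298, 200) [0.5413 0.0702 0.1005]
(353, 173) [ 0.6205 -0.0882  0.0878]
(322, 177) [0.6177 0.002  0.0424]
(307, 180) [0.6122 0.0478 0.0234]
```

View pics/c1.png

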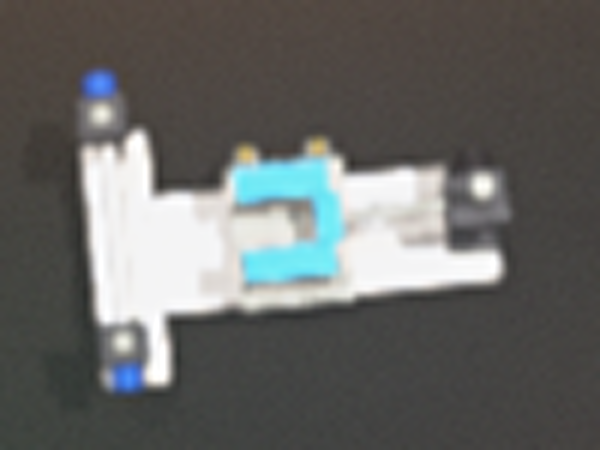

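The crop shows the rear posts at px (291.8,159.2) and (295.5,197), and the rod at (355.3,170.8). The brass pins are on the far side (up in the image), and the horseshoe is open to the left.

```bash
sed -i 's/    Q=P\[m\]; r=/    Q=P[m]; Q=Q[(abs(Q-np.median(Q,0))<.08).all(1)]; r=/' h.py
python3 - <<'E'
from h import *
c=load('top0')
a=world(c,291.8,159.2,.111)[:2];b=world(c,295.5,197,.111)[:2];r=world(c,355.3,170.8,.113)[:2]
print(a,b,r); x=a-b; print('yaw x',np.arctan2(x[1],x[0])); y=(a+b)/2-r; print('yaw y',np.arctan2(-y[0],y[1]),np.linalg.norm(x),np.linalg.norm(y)); print('table mid',r+y*92/177)
blue=lambda H,P:(abs(H[...,0]-110)<12)&(H[...,1]>120)
print('sp1',fit(c,(222,200,243,242),blue));print('sp2',fit(c,(244,198,265,240),blue))
print('wedge',fit(c,(198,205,218,248),lambda H,P:(H[...,0]<20)&(H[...,1]>150)))
print('cast',fit(c,(370,205,418,252),lambda H,P:P[...,2]>.036))
print('mould',fit(c,(365,200,420,255),lambda H,P:(P[...,2]>.015)))
print('reg',fit(c,(308,160,338,195),lambda H,P:(abs(H[...,0]-95)<10)&(H[...,1]>80)))
E
```

```text
[0.65750149 0.08729401] [0.54855864 0.07657758] [ 0.62196004 -0.09316069]
yaw x 0.09805207393022815
yaw y 0.10769340731333828 0.10946866023731583 0.17611678965790328
table mid [ 0.61212073 -0.00215009]
sp1 (386, array([487.3, 277.5]), array([91.8, 38.2]), 0.9, array([ 1.9,  7.9, 12.3]))
sp2 (379, array([494.8, 206.2]), array([91.1, 38.4]), 3.4, array([ 2.5,  7.8, 12.8]))
wedge (140, array([469. , 346.5]), array([94.6, 17.2]), 3.2, array([ 0.3, 10.4, 33.5]))
cast (358, array([ 460. , -216.7]), array([57.3, 60.9]), 63.4, array([23. , 43.2, 47.4]))
mould (864, array([ 459.4, -216.8]), array([91.7, 95.6]), 63.2, array([ 4.2, 25.6, 46.6]))
reg (205, array([612.1,  -3.8]), array([56. , 47.8]), 7.2, array([45.6, 75.5, 80.1]))
```

Emit:
{"api": "step_arm", "payload": {
  "delta_pos": [
    [0.2,1,0.4],
    [0.4,1,0.4],
    [0.5,1,0.4],
    [0.5,1,0.4],
    [0.5,1,0.3],
    [0.5,1,0.3],
    [0.5,1,0],
    [0.5,1,0],
    [0.5,1,0],
    [0.5,1,0],
    [0.5,1,0],
    [0.5,1,0]
  ],
  "turn": [0.5,0.5,0.5,0.5,0.5,0.5,0.5,0.5,0.5,0.5,0.4,0],
  "grip": 0,
  "newtons": 20
}}

```text
time: 1.3
ee_pos: [0.4126, -0.2607, 0.2488]
eef_rot: [0.852, 0.523, -0.0, -0.0]
ft_force: [0.2, -0.7, 1.2]
width: 0.0871
grip_force: 0.0
```

Emit:
{"api": "step_arm", "payload": {
  "delta_pos": [
    [0.5,1,0],
    [0.4,0.8,0],
    [0,0,0],
    [0,0,0]
  ],
  "turn": [0,0,0,0]
}}

```text
time: 1.7
ee_pos: [0.4345, -0.2171, 0.2488]
eef_rot: [0.853, 0.523, -0.0, 0.0]
ft_force: [-0.6, -0.9, 0.2]
width: 0.0874
grip_force: 0.0
```

```bash
python3 - <<'E'
from h import *
c=snap('wrist','w1'); s=read_state(); print(s['joint_positions'].round(2),s['ee_pos'],s['eef_rot'])
print(c['mtx'],np.linalg.inv(c['view']).round(3))
E
```

```text
[ 0.78  0.02 -0.41  1.71  0.01  1.41 -0.11] [ 0.43413984 -0.21797766  0.24873653] [ 8.52969041e-01  5.21961481e-01 -1.67543141e-04  2.17805674e-05]
[[313.68792495   0.         318.13667152]
 [  0.         313.68792495 192.36953576]
 [  0.           0.           1.        ]] [[ 0.891  0.432  0.136  0.473]
 [-0.453  0.85   0.268 -0.143]
 [ 0.    -0.301  0.954  0.441]
 [ 0.     0.     0.     1.   ]]
```

View pics/w1.png

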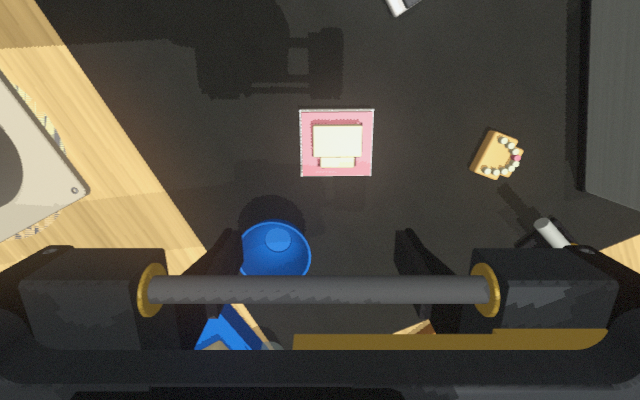

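The wrist view shows the cast at (337,145) with its narrow front towards the image bottom, so cast +y points at about 63°. The bowl is at (275,250). Next I'll fit the cast precisely.

```bash
python3 - <<'E'
from h import *
c=load('w1')
print('mould',fit(c,(285,95,390,190),lambda H,P:(P[...,2]>.015)))
print('cast',fit(c,(300,110,370,175),lambda H,P:(P[...,2]>.035)&(H[...,1]<80)))
print('block',fit(c,(300,110,370,155),lambda H,P:(P[...,2]>.035)&(H[...,1]<80)))
print('bowl',fit(c,(235,220,315,280),lambda H,P:(P[...,2]>.03)&(abs(H[...,0]-110)<12)))
E
```

```text
mould (4580, array([ 466.6, -216.4]), array([ 93.7, 100.1]), 63.5, array([15.8, 26.4, 46.5]))
cast (1944, array([ 466.5, -216.1]), array([58.4, 64.6]), 63.0, array([43.5, 45.5, 46.9]))
block (1421, array([ 471. , -207.4]), array([39. , 64.6]), 62.8, array([44.1, 45.6, 47. ]))
bowl (1323, array([ 330.1, -307.5]), array([ 95.6, 111.3]), 43.5, array([26.6, 43.8, 59.9]))
```

Emit:
{"api": "step_arm", "payload": {
  "delta_pos": [
    [0.2,0.05,-0.6],
    [0.2,0.05,-0.9],
    [0.2,0.05,-0.9],
    [0.2,0.05,-0.9],
    [0.2,0.05,-0.9],
    [0.2,0,-0.6],
    [0.08,0,-0.2],
    [0,0,0],
    [0,0,0]
  ],
  "turn": [0,0,0,0,0,0,0,0,0]
}}

```text
time: 2.65
ee_pos: [0.4666, -0.212, 0.1248]
eef_rot: [0.853, 0.522, 0.0, 0.001]
ft_force: [-0.0, 0.8, -0.5]
width: 0.0869
grip_force: 0.0
```

```bash
python3 - <<'E'
from h import *
c=snap('wrist','w2'); s=read_state(); print(s['ee_pos'])
for z in(.015,): print('mould',fit(c,(150,20,520,330),lambda H,P:(P[...,2]>z)&(P[...,2]<.06)&((H[...,0]<20)|(H[...,0]>150)|(H[...,2]>150))))
print('cast',fit(c,(150,20,520,330),lambda H,P:(P[...,2]>.036)&(P[...,2]<.06)&(H[...,1]<80)&(H[...,2]>120)))
E
```

```text
[ 0.46668306 -0.21205443  0.12490396]
mould (8328, array([ 464.8, -217.1]), array([ 98. , 101.7]), 63.0, array([17.3, 26.4, 46.3]))
cast (3663, array([ 465. , -216.4]), array([63.1, 64.3]), 62.7, array([43.6, 45.5, 46.6]))
```

View pics/w2.png

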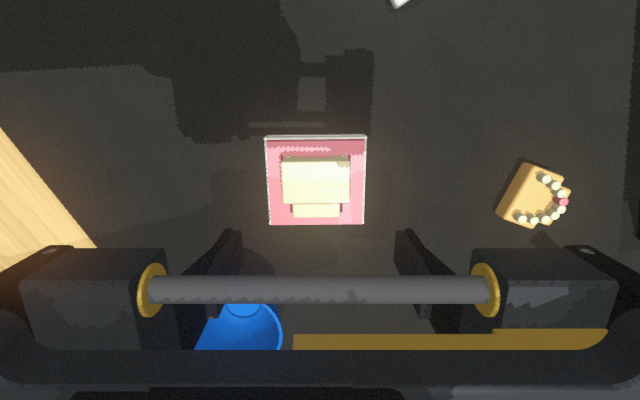

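Cast at (316,185) px, aligned with the gripper, and its world centre is (0.465,-0.2165). I'll descend and grip.

Emit:
{"api": "step_arm", "payload": {
  "delta_pos": [
    [0,0.03,-0.7],
    [0,0,-0.9],
    [0,0,-0.9],
    [0,0,-0.7],
    [0,0,-0.4],
    [0,0,-0.24],
    [0,0,0]
  ],
  "turn": [0,0,0,0,0,0,0]
}}

```text
time: 3.4
ee_pos: [0.4663, -0.2109, 0.028]
eef_rot: [0.853, 0.522, 0.0, 0.0]
ft_force: [-0.1, 0.3, 0.3]
width: 0.0869
grip_force: 0.0
```

Emit:
{"api": "step_arm", "payload": {
  "delta_pos": [
    [0,0,0],
    [0,0,0],
    [0,0,0],
    [0,0,0],
    [0,0,0],
    [0,0,0]
  ],
  "turn": [0,0,0,0,0,0],
  "grip": 1,
  "newtons": 15
}}

```text
time: 4.0
ee_pos: [0.4663, -0.2109, 0.0279]
eef_rot: [0.853, 0.522, 0.0, 0.0]
ft_force: [-0.0, 0.1, -0.4]
width: 0.0467
grip_force: 0.0
```

```bash
python3 - <<'E'
from h import *
c=snap('wrist','w3'); s=read_state(); print(s['ee_pos'],s['width'],s['grip_force'])
print('cast',fit(c,(150,20,520,330),lambda H,P:(P[...,2]>.036)&(P[...,2]<.06)&(H[...,1]<80)&(H[...,2]>120)))
E
```

```text
[ 0.46625417 -0.21084403  0.02790548] 0.04293675655476744 0.0
cast (7229, array([ 464.8, -217.7]), array([65.2, 65. ]), 63.4, array([43.6, 45.5, 46.5]))
```

View pics/w3.png

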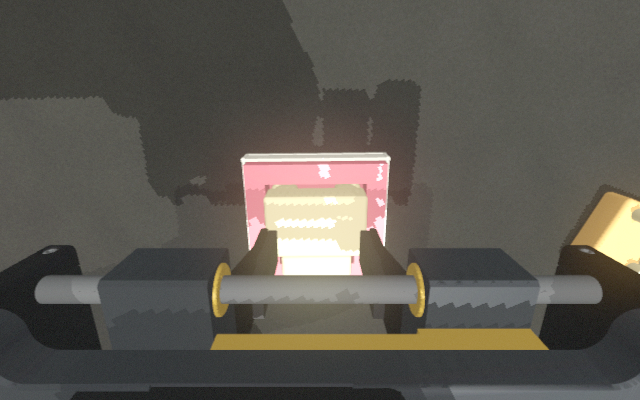

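```bash
python3 - <<'E'
from h import *
c=load('w3');P=cloud(c)
for u,v in[(270,235),(268,245),(262,245),(262,260),(255,270),(250,290),(374,240),(372,255),(315,200),(315,250),(315,265),(250,200)]: print(u,v,(P[v,u]*1000).round(0))
cv2.imwrite('pics/c3.png',cv2.resize(cv2.imread('pics/w3.png')[140:330,220:420],None,fx=3,fy=3,interpolation=cv2.INTER_CUBIC))
E
```

```text
270 235 [ 448. -191.   65.]
268 245 [ 449. -191.   76.]
262 245 [ 447. -189.   79.]
262 260 [ 448. -191.   92.]
255 270 [ 447. -190.   99.]
250 290 [ 464. -175.  145.]
374 240 [ 498. -215.   73.]
372 255 [ 494. -214.   87.]
315 200 [ 476. -190.   46.]
315 250 [ 461. -219.   46.]
315 265 [ 456. -229.   45.]
250 200 [ 435. -176.   25.]
```

View pics/c3.png

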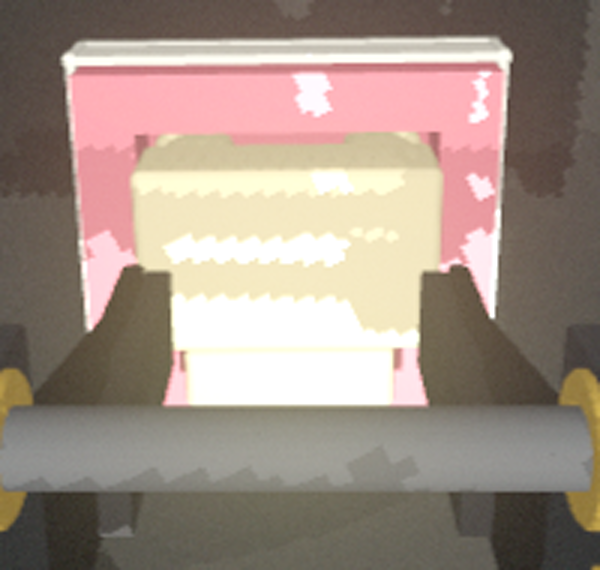

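```bash
python3 - <<'E'
from h import *
c=snap('scene','s3'); s=read_state(); print(s['width'],s['grip_force'],s['ee_pos'],s['ft_force'])
cv2.imwrite('pics/c4.png',cv2.resize(c['image'][130:260,150:290,::-1],None,fx=4,fy=4,interpolation=cv2.INTER_CUBIC))
w=load('w3');P=cloud(w)
for u in(262,266,270):
  print(u,[tuple((P[v,u]*1000).astype(int)) for v in range(222,246,3)])
E
```

```text
0.03900538604207258 0.0 [ 0.4662466  -0.21082625  0.02786853] [ 0.33516264 -0.97973482 -0.51613578]
262 [(np.int64(433), np.int64(-193), np.int64(25)), (np.int64(432), np.int64(-195), np.int64(24)), (np.int64(431), np.int64(-197), np.int64(24)), (np.int64(444), np.int64(-187), np.int64(61)), (np.int64(445), np.int64(-187), np.int64(66)), (np.int64(445), np.int64(-187), np.int64(70)), (np.int64(446), np.int64(-188), np.int64(73)), (np.int64(446), np.int64(-188), np.int64(76))]
266 [(np.int64(442), np.int64(-189), np.int64(44)), (np.int64(441), np.int64(-190), np.int64(44)), (np.int64(445), np.int64(-188), np.int64(58)), (np.int64(446), np.int64(-188), np.int64(61)), (np.int64(446), np.int64(-188), np.int64(65)), (np.int64(446), np.int64(-189), np.int64(67)), (np.int64(446), np.int64(-190), np.int64(69)), (np.int64(447), np.int64(-190), np.int64(73))]
270 [(np.int64(445), np.int64(-189), np.int64(45)), (np.int64(444), np.int64(-191), np.int64(45)), (np.int64(443), np.int64(-193), np.int64(45)), (np.int64(447), np.int64(-190), np.int64(59)), (np.int64(447), np.int64(-191), np.int64(61)), (np.int64(448), np.int64(-191), np.int64(66)), (np.int64(449), np.int64(-191), np.int64(71)), (np.int64(449), np.int64(-191), np.int64(74))]
```

View pics/c4.png

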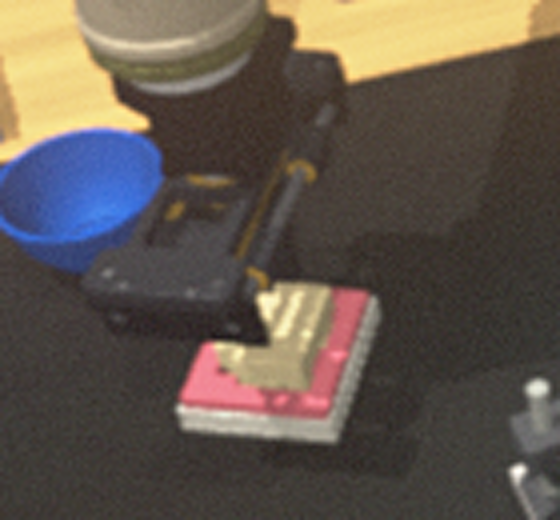

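The crop shows the fingers closed just above the cast: the tips sit well above the reported TCP. I'll check the offset against the open-finger picture.

```bash
python3 - <<'E'
from h import *
V={}
for f in('w1','w2','w3'):
    w=load(f);C=np.linalg.inv(w['view']);P=cloud(w)
    # camera-frame depth of finger tips
    z=w['z_map']; m=np.zeros_like(z,bool); m[225:262,190:450]=True; m&=(z<.2)&(z>0)&(P[...,2]>.05)&(w['image'].max(2)<100)
    Q=P[m]; print(f,C[:3,3].round(4),m.sum(),np.percentile(Q[:,2]*1000,[0,2,10,50]).round(0), z[m].max())
s=read_state();print(s['width'],s['ee_pos'])
E
```

```text
w1 [ 0.4729 -0.1435  0.4412] 1973 [278. 280. 283. 298.] 0.18256862
w2 [ 0.505  -0.1384  0.3172] 1994 [154. 156. 159. 173.] 0.18145375
w3 [ 0.5048 -0.1373  0.2204] 1484 [ 72.  81.  89. 135.] 0.16327137
0.03900538604207258 [ 0.4662466  -0.21082625  0.02786853]
```

The reported TCP lies about 29 mm beyond the visible fingertips: tip z = ee z + 0.029 in all three views. So I'll open, descend another 27 mm and grip.

Emit:
{"api": "step_arm", "payload": {
  "delta_pos": [
    [0,0,0],
    [0,0,0],
    [0,0,0],
    [0,0,0],
    [0,0,0],
    [0,0,0],
    [0,0,0],
    [0,0,-0.3],
    [0,0,-0.3],
    [0,0,-0.3],
    [0,0,-0.15],
    [0,0,0]
  ],
  "turn": [0,0,0,0,0,0,0,0,0,0,0,0],
  "grip": 0
}}

```text
time: 5.3
ee_pos: [0.4657, -0.2106, 0.0007]
eef_rot: [0.853, 0.522, -0.0, -0.001]
ft_force: [0.8, 0.4, 0.7]
width: 0.0871
grip_force: 0.0
```

Emit:
{"api": "step_arm", "payload": {
  "delta_pos": [
    [0,0,0],
    [0,0,0],
    [0,0,0],
    [0,0,0],
    [0,0,0],
    [0,0,0]
  ],
  "turn": [0,0,0,0,0,0],
  "grip": 1,
  "newtons": 15
}}

```text
time: 5.9
ee_pos: [0.4663, -0.2108, 0.0018]
eef_rot: [0.853, 0.522, 0.0, 0.0]
ft_force: [-0.4, 0.7, 2.2]
width: 0.062
grip_force: 15.0
```

Gripped at 62 mm. Lifting, turning, and moving to a viewpoint short of the fork.

Emit:
{"api": "step_arm", "payload": {
  "delta_pos": [
    [0,0,0.3],
    [0,0,0.6],
    [0,0,0.9],
    [0,0,0.9],
    [0,0,0.9],
    [0,0,0.9],
    [0,0,0.9],
    [0.4,0.4,0.6],
    [0.8,0.6,0],
    [0.8,0.6,0],
    [0.8,0.6,0],
    [0.8,0.6,0]
  ],
  "turn": [0,0,0,0,0.6,0.6,0.6,0.6,0.6,0.6,0.6,0.6]
}}

```text
time: 7.1
ee_pos: [0.5568, -0.1404, 0.152]
eef_rot: [0.669, 0.743, 0.0, 0.0]
ft_force: [0.7, 0.5, -1.2]
width: 0.0616
grip_force: 15.0
```

Emit:
{"api": "step_arm", "payload": {
  "delta_pos": [
    [0.8,0.7,0],
    [0.6,0.7,0],
    [0.4,0.6,0],
    [0,0,0],
    [0,0,0],
    [0,0,0]
  ],
  "turn": [0,0,0,0,0,0]
}}

```text
time: 7.7
ee_pos: [0.6008, -0.0921, 0.1517]
eef_rot: [0.67, 0.742, -0.0, 0.0]
ft_force: [0.0, -0.4, -2.1]
width: 0.0619
grip_force: 15.0
```

```bash
python3 - <<'E'
from h import *
c=snap('wrist','w4'); s=read_state(); print(s['joint_positions'].round(2),s['ee_pos'],s['eef_rot'].round(3),s['ft_force'])
P=cloud(c)
m=(P[...,2]<.09)
print('reg',fit(c,(150,0,520,330),lambda H,P:(P[...,2]>.06)&(P[...,2]<.1)&(abs(H[...,0]-95)<10)&(H[...,1]>80)))
E
```

```text
[ 0.52  0.37 -0.56  1.54  0.2   1.28  0.03] [ 0.60077562 -0.09216964  0.15170078] [ 0.67   0.742 -0.     0.   ] [ 0.17160546 -0.96904006 -2.37084435]
reg (2875, array([618.9,  -0.9]), array([61.5, 50.6]), 5.6, array([76.7, 78.3, 79.5]))
```

View pics/w4.png

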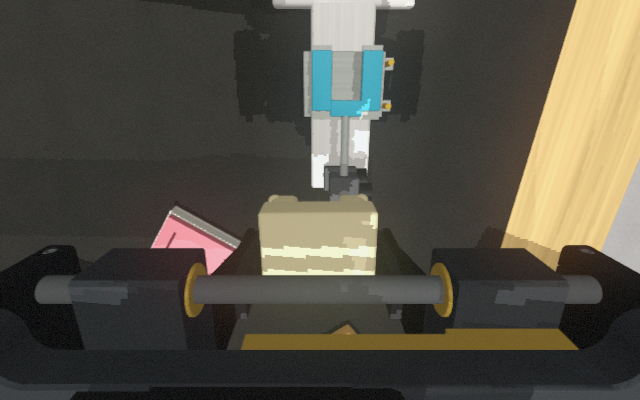

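The cast is held squarely at (320,235). The registration spans cols 311–383 and rows 50–116, the pins are at (391,62) and (388,105), and the rod/clamp is at (345,183). Now the fork pose and the gap, relative to the table height seen in the same image.

```bash
python3 - <<'E'
from h import *
c=load('w4');P=cloud(c)
for p in[(311.5,51),(383,51),(312,110),(382,116)]: print('reg',p,(world(c,*p,.0775)*1000).round(1))
for p in[(391,62),(388,105)]: print('pin',p,(world(c,*p,.059)*1000).round(1))
for a,b,u,v in[('tab',0,345,75),('tab',0,340,85),('tab',0,308,80),('tab',0,308,110),('reg',0,320,70),('reg',0,373,70),('reg',0,345,107),('reg',0,322,95),('reg',0,370,95),('stem',0,345,140),('cast',0,320,230)]:
    print(a,u,v,(np.nanmedian(P[v-1:v+2,u-1:u+2].reshape(-1,3),0)*1000).round(1))
m=(P[...,2]>.06)&(P[...,2]<.1);H=cv2.cvtColor(c['image'],cv2.COLOR_RGB2HSV).astype(int)
m&=(abs(H[...,0]-95)<10)&(H[...,1]>80); Q=P[m][:,:2]*1000
a=.1; R=np.array([[np.cos(a),np.sin(a)],[-np.sin(a),np.cos(a)]])
L=Q@R.T; print(np.percentile(L,[0,1,99,100],0).round(1)); 
lo,hi=np.percentile(L,[.5,99.5],0); print('centre',(R.T@((lo+hi)/2)).round(1),hi-lo)
t=c=load('w4')
print('cast',fit(c,(240,195,400,275),lambda H,P:(P[...,2]>.15)&(H[...,1]<90)&(H[...,2]>90)))
E
```

```text
reg (311.5, 51) [584.7  21.   77.5]
reg (383, 51) [640.2  26.6  77.5]
reg (312, 110) [589.4 -23.4  77.5]
reg (382, 116) [647.5 -22.2  77.5]
pin (391, 62) [651.6  21.5  59. ]
pin (388, 105) [655.  -13.3  59. ]
tab 345 75 [615.3   8.1  46.4]
tab 340 85 [611.9  -0.8  46.7]
tab 308 80 [5.829e+02 5.000e-01 4.680e+01]
tab 308 110 [585.3 -25.4  46.2]
reg 320 70 [592.8   7.8  78.9]
reg 373 70 [634.5  12.1  78.7]
reg 345 107 [616.1 -18.2  78.5]
reg 322 95 [596.3 -10.8  78.3]
reg 370 95 [634.9  -6.8  78. ]
stem 345 140 [619.4 -44.8  78.7]
cast 320 230 [600.9 -76.7 195.5]
[[584.1 -86.9]
 [584.2 -86. ]
 [639.  -37.4]
 [639.7 -36.5]]
centre [ 6.148e+02 -4.000e-01] [54.96512212 49.87369005]
cast (8750, array([602.2, -84.8]), array([64.2, 38. ]), 4.8, array([180.2, 195.2, 196.3]))
```

```bash
python3 - <<'E'
from h import *
c=load('w4');P=cloud(c)
g=cv2.cvtColor(c['image'],cv2.COLOR_RGB2GRAY)
for u in(290,320,350): print(u,[(v,int(g[v,u]),tuple((P[v,u]*1000).astype(int).tolist())) for v in range(194,222,3)])
E
```

```text
290 [(194, 69, (572, -122, 0)), (197, 134, (582, -70, 165)), (200, 139, (582, -70, 170)), (203, 136, (583, -68, 180)), (206, 137, (583, -68, 185)), (209, 136, (584, -69, 188)), (212, 150, (584, -68, 194)), (215, 172, (584, -70, 195)), (218, 175, (584, -71, 195)), (221, 174, (585, -73, 195))]
320 [(194, 73, (606, -119, 1)), (197, 69, (606, -122, 1)), (200, 74, (607, -126, 1)), (203, 138, (599, -66, 181)), (206, 138, (600, -67, 184)), (209, 138, (599, -66, 190)), (212, 155, (599, -67, 194)), (215, 174, (600, -68, 195)), (218, 175, (600, -70, 194)), (221, 174, (600, -71, 196))]
350 [(194, 118, (629, -89, 85)), (197, 136, (618, -67, 164)), (200, 140, (617, -66, 171)), (203, 136, (616, -65, 181)), (206, 139, (616, -65, 184)), (209, 137, (615, -65, 191)), (212, 159, (615, -65, 194)), (215, 173, (615, -67, 194)), (218, 176, (615, -68, 194)), (221, 174, (615, -70, 194))]
```

Emit:
{"api": "step_arm", "payload": {
  "delta_pos": [
    [0.08,0.5,0],
    [0.1,0.8,0],
    [0.1,0.8,0],
    [0.1,0.8,0],
    [0.1,0.6,0],
    [0,0.22,-0.3],
    [0,0,-0.6],
    [0,0,-0.7],
    [0,0,-0.6],
    [0,0,-0.4],
    [0,0,-0.2],
    [0,0,0]
  ],
  "turn": [0,0,0,0,0,0,0,0,0,0,0,0]
}}

```text
time: 8.95
ee_pos: [0.6129, 0.0018, 0.0809]
eef_rot: [0.67, 0.742, -0.0, -0.0]
ft_force: [-0.3, 0.9, -1.7]
width: 0.0621
grip_force: 15.0
```

Emit:
{"api": "step_arm", "payload": {
  "delta_pos": [
    [0,0,-0.08],
    [0,0,-0.08],
    [0,0,-0.08],
    [0,0,0]
  ],
  "turn": [0,0,0,0]
}}

```text
time: 9.35
ee_pos: [0.6132, 0.0021, 0.0755]
eef_rot: [0.67, 0.743, -0.0, 0.0]
ft_force: [0.2, 0.3, -1.3]
width: 0.062
grip_force: 15.0
```

Emit:
{"api": "step_arm", "payload": {
  "delta_pos": [
    [0,0,-0.06],
    [0,0,-0.06],
    [0,0,-0.06],
    [0,0,-0.06],
    [0,0,0],
    [0,0,0]
  ],
  "turn": [0,0,0,0,0,0]
}}

```text
time: 9.95
ee_pos: [0.6134, 0.0024, 0.0698]
eef_rot: [0.67, 0.743, 0.0, 0.0]
ft_force: [-1.3, 2.2, 2.4]
width: 0.0618
grip_force: 15.0
```

```bash
python3 - <<'E'
from h import *
F=[]
c=snap('wrist','w5');P=cloud(c)
print(read_state()['ft_force'],read_state()['ee_pos'])
c=snap('scene','s5'); print(read_state()['ft_force'])
cv2.imwrite('pics/c5.png',cv2.resize(c['image'][165:285,260:400,::-1],None,fx=4,fy=4,interpolation=cv2.INTER_CUBIC))
E
```

```text
[-0.33134265  1.97241196  1.46253638] [0.61335549 0.00241508 0.06983908]
[-0.58333848  1.65906506  0.35128121]
```

View pics/c5.png

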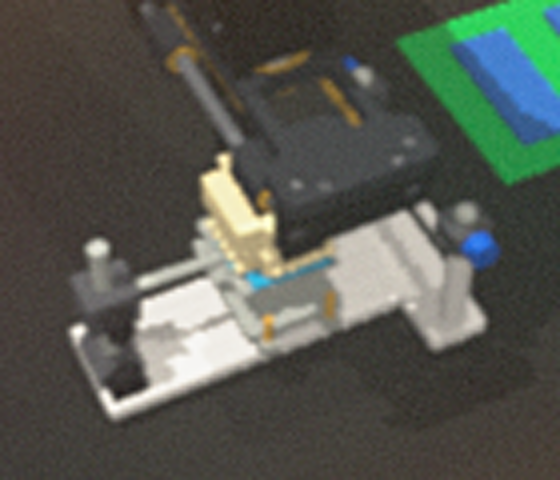

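The crop shows the cast over the blue registration, with its heel towards the posts, and the z force has risen by about 3 N, so it is in contact. I'll ease down a little more and let go.

Emit:
{"api": "step_arm", "payload": {
  "delta_pos": [
    [0,0,-0.05],
    [0,0,-0.05],
    [0,0,0],
    [0,0,0]
  ],
  "turn": [0,0,0,0]
}}

```text
time: 10.45
ee_pos: [0.6134, 0.0024, 0.0673]
eef_rot: [0.67, 0.743, 0.0, 0.0]
ft_force: [-1.0, 3.1, 3.6]
width: 0.0619
grip_force: 15.0
```

Emit:
{"api": "step_arm", "payload": {
  "delta_pos": [
    [0,0,0],
    [0,0,0],
    [0,0,0],
    [0,0,0],
    [0,0,0],
    [0,0,0],
    [0,0,0.4],
    [0,0,0.8],
    [0,0,1],
    [0,0,1],
    [0,0,1],
    [0,0,1]
  ],
  "turn": [0,0,0,0,0,0,0,0,0,0,0,0],
  "grip": 0
}}

```text
time: 11.65
ee_pos: [0.6132, 0.0023, 0.1991]
eef_rot: [0.67, 0.743, 0.0, 0.0]
ft_force: [1.0, 0.4, -0.4]
width: 0.087
grip_force: 0.0
```

Emit:
{"api": "step_arm", "payload": {
  "delta_pos": [
    [-0.4,-1,0],
    [-0.6,-1,0],
    [-0.3,-0.8,0],
    [0,-0.3,0],
    [0,0,0]
  ],
  "turn": [0,0,0,0,0]
}}

```text
time: 12.15
ee_pos: [0.5811, -0.0763, 0.1977]
eef_rot: [0.67, 0.742, 0.0, 0.0]
ft_force: [0.1, 0.3, -0.3]
width: 0.0868
grip_force: 0.0
```

```bash
python3 - <<'E'
from h import *
c=snap('wrist','w6');P=cloud(c);s=read_state();print(s['ee_pos'],s['ft_force'])
H=cv2.cvtColor(c['image'],cv2.COLOR_RGB2HSV).astype(int)
m=(P[...,2]>.095)&(P[...,2]<.13)&(abs(P[...,0]-.615)<.06)&(abs(P[...,1])<.05)&(H[...,2]>110)&(H[...,1]<100)
Q=P[m]*1000; print(len(Q),np.percentile(Q[:,2],[2,25,50,75,98]).round(1))
T=Q[Q[:,2]>np.median(Q[:,2])-4]; A=np.c_[T[:,:2]-T[:,:2].mean(0),np.ones(len(T))]; print('plane',np.linalg.lstsq(A,T[:,2],rcond=None)[0])
print(cv2.minAreaRect(T[:,:2].astype(np.float32)))
a=.102;R=np.array([[np.cos(a),np.sin(a)],[-np.sin(a),np.cos(a)]]);L=(T[:,:2]-[614.8,0])@R.T
print(np.percentile(L,[.5,2,98,99.5],0).round(1))
for y in range(-28,30,4):
    k=abs(L[:,1]-y)<2
    if k.sum()>5: print(y,np.percentile(L[k,0],[1,99]).round(1),T[k,2].mean().round(1))
E
```

```text
[ 0.58120413 -0.07478728  0.19754387] [-0.23058329  0.48985649  0.08818562]
4429 [110.7 112.3 113.  113.6 114.8]
plane [ 7.60075679e-03 -3.58836404e-02  1.12950466e+02]
((614.28564453125, 1.8747673034667969), (62.0546760559082, 53.62482452392578), 5.771618366241455)
[[-31.2 -24.6]
 [-29.8 -23. ]
 [ 28.6  27.9]
 [ 30.   28.7]]
-24 [-21.4  20.4] 113.6
-20 [-22.1  21.1] 114.0
-16 [-21.6  20.9] 113.8
-12 [-28.5  26.6] 113.4
-8 [-31.   30.2] 113.3
-4 [-31.1  29.1] 113.4
0 [-31.2  30.3] 113.2
4 [-31.2  29.7] 113.0
8 [-31.2  29.3] 112.9
12 [-30.8  29.7] 112.7
16 [-31.3  29.7] 112.5
20 [-30.8  29.3] 112.4
24 [-30.6  29.4] 112.3
28 [-29.9  29.3] 111.9
```

The cast sits about 2 mm from the target, with a tilt of about 0.036 rad, so the fork sags. The level gap is about 25 mm, so both spacers are needed. Next I go to the mat, turned 90° so the fingers close across the spacers.

Emit:
{"api": "step_arm", "payload": {
  "delta_pos": [
    [-0.17,0.7,0],
    [-0.17,1,0],
    [-0.17,1,0],
    [-0.17,1,0],
    [-0.17,1,0],
    [-0.17,1,0],
    [-0.17,1,0],
    [-0.17,1,0],
    [-0.17,1,0],
    [-0.17,1,0],
    [-0.17,1,0],
    [-0.17,1,0]
  ],
  "turn": [0.9,0.9,0.9,0.9,0.9,0.9,0.9,0.9,0.9,0.9,0.9,0.9]
}}

```text
time: 13.4
ee_pos: [0.529, 0.2202, 0.1974]
eef_rot: [0.082, 0.997, 0.001, -0.0]
ft_force: [1.1, 0.1, -0.6]
width: 0.087
grip_force: 0.0
```

Emit:
{"api": "step_arm", "payload": {
  "delta_pos": [
    [-0.17,1,0],
    [-0.17,1,0],
    [0,0,0],
    [0,0,0]
  ],
  "turn": [0.9,0.9,0.5,0]
}}

```text
time: 13.8
ee_pos: [0.5202, 0.2697, 0.1972]
eef_rot: [-0.054, 0.999, 0.001, -0.0]
ft_force: [-0.6, -0.2, 0.3]
width: 0.0871
grip_force: 0.0
```

```bash
python3 - <<'E'
from h import *
c=snap('wrist','w7');P=cloud(c);s=read_state();print(s['joint_positions'].round(2),s['ee_pos'],s['eef_rot'].round(3))
H=cv2.cvtColor(c['image'],cv2.COLOR_RGB2HSV).astype(int)
ok=(c['z_map']>0)&(P[...,2]<.05)&(P[...,0]>.38)&(P[...,0]<.6)&(P[...,1]>.15)&(P[...,1]<.4)
for n,m in(('blue',(abs(H[...,0]-110)<14)&(H[...,1]>100)),('orange',(H[...,0]<22)&(H[...,1]>130)&(P[...,1]>.3))):
    k,l,st,ce=cv2.connectedComponentsWithStats((m&ok).astype(np.uint8))
    for i in range(1,k):
        if st[i,4]>150:
            Q=P[l==i]*1000; Q=Q[abs(Q[:,2]-np.median(Q[:,2]))<(3 if n=='blue' else 40)]; print(n,st[i],cv2.minAreaRect(Q[:,:2].astype(np.float32)),np.median(Q[:,2]))
# body heights relative to ee
w=load('w6');D=cloud(w);D=D[240:400]; d=D[w['z_map'][240:400]>0]; r=d-[.5812,-.0748,.1975]
a=np.radians(95.8); x=r[:,0]*np.cos(a)+r[:,1]*np.sin(a); y=r[:,0]*np.sin(a)-r[:,1]*np.cos(a)
for lo in range(20,140,10):
    k=(r[:,2]*1000>=lo)&(r[:,2]*1000<lo+10)
    if k.sum(): print(lo,k.sum(),'toolx',(np.percentile(x[k],[1,99])*1000).round(),'tooly',(np.percentile(y[k],[1,99])*1000).round())
E
```

```text
[ 0.2   0.39 -0.96  1.53  0.32  1.39  0.89] [0.52073647 0.26859063 0.19719328] [-0.052  0.999  0.    -0.   ]
blue [ 312   99   39   81 2529] ((490.75201416015625, 280.8238220214844), (94.00511169433594, 39.380802154541016), 1.861208200454712) 10.64755616969676
blue [ 254  100   34   80 2555] ((499.4169006347656, 209.85800170898438), (94.29137420654297, 39.2961540222168), 3.496886968612671) 10.665210226059818
orange [ 378   90   30   82 1056] ((473.55572509765625, 350.53900146484375), (96.59284973144531, 18.193531036376953), 4.461318492889404) 18.496109695171235
30 240 toolx [-12.   5.] tooly [-43.  44.]
40 576 toolx [-11.   9.] tooly [-51.  52.]
50 775 toolx [-7. 10.] tooly [-52.  53.]
60 708 toolx [-0. 10.] tooly [-55.  55.]
70 1033 toolx [-12.  10.] tooly [-56.  57.]
80 652 toolx [-13.   2.] tooly [-48.  49.]
90 977 toolx [-13.  10.] tooly [-48.  49.]
100 3826 toolx [-4. 36.] tooly [-85.  86.]
110 17162 toolx [ 9. 36.] tooly [-83.  84.]
120 21281 toolx [15. 36.] tooly [-79.  80.]
130 19033 toolx [22. 34.] tooly [-68.  69.]
```

Emit:
{"api": "step_arm", "payload": {
  "delta_pos": [
    [-0.4,-0.4,-0.5],
    [-0.7,-0.7,-0.9],
    [-0.7,-0.7,-1],
    [-0.5,-0.5,-1],
    [-0.15,-0.15,-1],
    [0,0,-1],
    [0,0,-1],
    [0,0,-1],
    [0,0,-0.7],
    [0,0,-0.35],
    [0,0,0],
    [0,0,0]
  ],
  "turn": [-0.2,-0.16,0,0,0,0,0,0,0,0,0,0],
  "grip": 0.36
}}

```text
time: 15.05
ee_pos: [0.4605, 0.2063, -0.0134]
eef_rot: [-0.03, 1.0, 0.0, 0.0]
ft_force: [0.5, 0.4, -0.2]
width: 0.0556
grip_force: 0.0
```

Emit:
{"api": "step_arm", "payload": {
  "delta_pos": [
    [0,0,-0.15],
    [0,0,-0.1],
    [0,0,-0.06],
    [0,0,0]
  ],
  "turn": [0,0,0,0]
}}

```text
time: 15.45
ee_pos: [0.46, 0.2058, -0.0219]
eef_rot: [-0.03, 1.0, 0.0, -0.0]
ft_force: [0.2, 0.0, 0.5]
width: 0.0557
grip_force: 0.0
```

Emit:
{"api": "step_arm", "payload": {
  "delta_pos": [
    [0,0,-0.06],
    [0,0,-0.04],
    [0,0,-0.04],
    [0,0,0]
  ],
  "turn": [0,0,0,0]
}}

```text
time: 15.85
ee_pos: [0.46, 0.2059, -0.0252]
eef_rot: [-0.031, 1.0, -0.0, 0.0]
ft_force: [-2.4, -1.4, 4.5]
width: 0.0558
grip_force: 2.2
```

Mat touched at ee z ≈ -0.025, so tip = ee + 0.028. I'll raise 1 mm and grip.

Emit:
{"api": "step_arm", "payload": {
  "delta_pos": [
    [0,0,0.06],
    [0,0,0],
    [0,0,0],
    [0,0,0],
    [0,0,0]
  ],
  "turn": [0,0,0,0,0],
  "grip": 1,
  "newtons": 30
}}

```text
time: 16.35
ee_pos: [0.4601, 0.206, -0.0239]
eef_rot: [-0.03, 1.0, 0.0, 0.0]
ft_force: [0.1, 0.2, 1.4]
width: 0.0391
grip_force: 30.0
```

Emit:
{"api": "step_arm", "payload": {
  "delta_pos": [
    [0,0,0.4],
    [-0.3,0,0.7],
    [-0.5,-0.6,0.74],
    [-0.4,-1,0],
    [0,-1,0],
    [0,-1,0],
    [0,-1,0],
    [0.3,-1,0],
    [0.4,-1,0],
    [0.5,-1,0],
    [0.5,-0.8,0],
    [0.33,-0.39,0]
  ],
  "turn": [0,0,0.1,0.1,0.15,0,0,0,0,0,0,0]
}}

```text
time: 17.55
ee_pos: [0.4815, -0.0158, 0.0226]
eef_rot: [-0.05, 0.999, -0.0, 0.0]
ft_force: [0.4, 0.9, -0.3]
width: 0.0394
grip_force: 30.0
```

Emit:
{"api": "step_arm", "payload": {
  "delta_pos": [
    [0,0,0],
    [0,0,0]
  ],
  "turn": [0,0]
}}

```text
time: 17.75
ee_pos: [0.4804, -0.0126, 0.0222]
eef_rot: [-0.052, 0.999, 0.0, -0.0]
ft_force: [0.1, 1.0, -0.3]
width: 0.0387
grip_force: 30.0
```

```bash
cat >> h.py <<'E'
O=np.array([615.,0.]);A=.102;R=np.array([[np.cos(A),np.sin(A)],[-np.sin(A),np.cos(A)]])
def loc(p): return R@(np.asarray(p)[:2]*1000-O)
def wld(x,y): return O+R.T@[x,y]
def tcp():
    s=read_state();q=s['eef_rot'];return dict(t=round(s['time'],2),loc=loc(s['ee_pos']).round(1),z=round(s['ee_pos'][2]*1000,1),yaw=round(np.degrees(2*np.arctan2(q[1],q[0])),2),F=s['ft_force'].round(1),w=s['width'])
E
python3 - <<'E'
from h import *
print(tcp());c=snap('wrist','w8');P=cloud(c)
H=cv2.cvtColor(c['image'],cv2.COLOR_RGB2HSV).astype(int)
m=(abs(H[...,0]-110)<14)&(H[...,1]>100)&(c['z_map']>0)&(P[...,2]>.02)&(P[...,2]<.08)&(abs(P[...,1])<.08)
Q=P[m]*1000;print(len(Q));L=(Q[:,:2]-O)@R.T;print(np.percentile(L,[1,50,99],0).round(1),np.percentile(Q[:,2],[5,50,95]))
E
```

```text
{'t': 17.75, 'loc': array([-135.2,    1.2]), 'z': np.float64(22.2), 'yaw': np.float64(185.96), 'F': array([ 0.1,  1. , -0.3]), 'w': 0.038710387952153105}
4968
[[-143.2  -18.5]
 [-123.2    1.2]
 [ -77.    20.8]] [55.34162219 56.59367824 57.58923647]
```

Emit:
{"api": "step_arm", "payload": {
  "delta_pos": [
    [0.3,0,-0.08],
    [0.5,0.04,0],
    [0.6,0.06,0],
    [0.6,0.06,0],
    [0.6,0.06,0],
    [0.4,0.04,0],
    [0.2,0.02,0],
    [0.06,0.01,0],
    [0,0,0],
    [0,0,0]
  ],
  "turn": [0,0,0,0,0,0,0,0,0,0]
}}

```text
time: 18.8
ee_pos: [0.5618, -0.0067, 0.0201]
eef_rot: [-0.052, 0.999, -0.0, -0.0]
ft_force: [0.4, -0.4, -0.9]
width: 0.0389
grip_force: 30.0
```

```bash
python3 -c "
from h import *
print(tcp())"
```

```text
{'t': 18.8, 'loc': array([-53.6,  -1.2]), 'z': np.float64(20.1), 'yaw': np.float64(185.91), 'F': array([ 0.4, -0.4, -0.9]), 'w': 0.03892759266634891}
```

Emit:
{"api": "step_arm", "payload": {
  "delta_pos": [
    [0,0.04,-0.04],
    [0,0,-0.03],
    [0,0,0],
    [0.06,0.01,0],
    [0.04,0,0],
    [0,0,0]
  ],
  "turn": [0,0,0,0,0,0]
}}

```text
time: 19.4
ee_pos: [0.5636, -0.0054, 0.0181]
eef_rot: [-0.051, 0.999, -0.0, -0.001]
ft_force: [-6.8, -0.3, 3.4]
width: 0.039
grip_force: 30.0
```

Pins felt (Fx -6.8 N) and the spacer is down on the table. Releasing it and fetching the second.

Emit:
{"api": "step_arm", "payload": {
  "delta_pos": [
    [-0.02,0,0],
    [0,0,0],
    [0,0,0],
    [0,0,0],
    [0,0,0.4],
    [-0.3,0,0.7],
    [-0.9,0,0.5],
    [-1,0.2,0],
    [-1,0.6,0],
    [-0.7,0.9,0],
    [-0.3,1,0],
    [-0.3,1,0]
  ],
  "turn": [0,0,0,0,0,0,0,0,-0.2,-0.2,-0.18,0],
  "grip": 0.36
}}

```text
time: 20.6
ee_pos: [0.4516, 0.0878, 0.0593]
eef_rot: [-0.016, 1.0, -0.0, 0.001]
ft_force: [-0.0, 1.0, -0.2]
width: 0.0559
grip_force: 0.0
```

Emit:
{"api": "step_arm", "payload": {
  "delta_pos": [
    [0,1,0],
    [0,1,0],
    [0,1,0],
    [0,1,0],
    [0,1,-0.4],
    [0,1,-0.6],
    [0,1,-0.8],
    [0,0.6,-0.6],
    [0,0.1,-0.3],
    [0,0,0],
    [0,0,0]
  ],
  "turn": [0,0,0,0,0,0,0,0,0,0,0]
}}

```text
time: 21.7
ee_pos: [0.4523, 0.2788, -0.0085]
eef_rot: [-0.016, 1.0, -0.0, 0.0]
ft_force: [-0.7, -0.2, 0.4]
width: 0.0555
grip_force: 0.0
```

```bash
python3 -c "
from h import *
print(tcp(),read_state()['ee_pos'])
c=snap('top','t8');print('B',fit(c,(300,160,345,215),lambda H,P:(abs(H[...,0]-110)<12)&(H[...,1]>120)&(P[...,2]<.07)))
P=cloud(c);print('cast',fit(c,(300,155,345,200),lambda H,P:(P[...,2]>.1)&(H[...,1]<90)))"
```

```text
{'t': 21.7, 'loc': array([-133.4,  293.9]), 'z': np.float64(-8.5), 'yaw': np.float64(181.86), 'F': array([-0.7, -0.2,  0.4]), 'w': 0.05546788259524578} [ 0.45234608  0.27880215 -0.00845503]
B (142, array([568.3,  -8.4]), array([29.8, 40.5]), 2.6, array([-2. , 50.3, 54.5]))
cast (374, array([617. ,  -0.9]), array([72.4, 54.3]), 6.5, array([ 79.9, 110.1, 114.2]))
```

Emit:
{"api": "step_arm", "payload": {
  "delta_pos": [
    [-0.04,0.02,-0.25],
    [0,0,-0.2],
    [0,0,-0.12],
    [0,0,-0.05],
    [0,0,0]
  ],
  "turn": [0,0,0,0,0]
}}

```text
time: 22.25
ee_pos: [0.4507, 0.2801, -0.0248]
eef_rot: [-0.017, 1.0, -0.0, -0.0]
ft_force: [-0.4, -0.9, -0.5]
width: 0.0555
grip_force: 0.0
```

Emit:
{"api": "step_arm", "payload": {
  "delta_pos": [
    [0,0,0],
    [0,0,0],
    [0,0,0],
    [0,0,0]
  ],
  "turn": [0,0,0,0],
  "grip": 1
}}

```text
time: 22.65
ee_pos: [0.4508, 0.2802, -0.0245]
eef_rot: [-0.017, 1.0, 0.0, 0.0]
ft_force: [-0.3, -0.3, 0.6]
width: 0.0391
grip_force: 30.0
```

Emit:
{"api": "step_arm", "payload": {
  "delta_pos": [
    [0,0,0.4],
    [0,-0.2,0.7],
    [-0.2,-0.8,0.8],
    [-0.3,-1,0.2],
    [-0.3,-1,0],
    [0,-1,0],
    [0,-1,0],
    [0,-1,0],
    [0,-1,0],
    [0,-1,0],
    [0.2,-1,0],
    [0.3,-1,0]
  ],
  "turn": [0,0,0.19,0.19,0.19,0,0,0,0,0,0,0]
}}

```text
time: 23.85
ee_pos: [0.4433, 0.0291, 0.0286]
eef_rot: [-0.051, 0.999, -0.0, 0.0]
ft_force: [0.1, -0.1, -1.4]
width: 0.0397
grip_force: 30.0
```

Emit:
{"api": "step_arm", "payload": {
  "delta_pos": [
    [0.5,-1,0],
    [0.5,-0.6,0],
    [0.3,-0.18,0],
    [0,0,0],
    [0,0,0]
  ],
  "turn": [0,0,0,0,0]
}}

```text
time: 24.35
ee_pos: [0.4755, -0.0127, 0.0278]
eef_rot: [-0.052, 0.999, 0.001, -0.0]
ft_force: [0.3, -0.3, -0.9]
width: 0.0395
grip_force: 30.0
```

```bash
python3 -c "
from h import *
print(tcp(),read_state()['ee_pos'])"
```

```text
{'t': 24.35, 'loc': array([-140.1,    1.5]), 'z': np.float64(27.8), 'yaw': np.float64(185.93), 'F': array([ 0.3, -0.3, -0.9]), 'w': 0.039467418118308124} [ 0.47547979 -0.01272555  0.02784391]
```

Emit:
{"api": "step_arm", "payload": {
  "delta_pos": [
    [0.3,0,-0.06],
    [0.5,0.03,-0.02],
    [0.6,0.05,0],
    [0.6,0.06,0],
    [0.6,0.06,0],
    [0.45,0.05,0],
    [0.25,0.03,0],
    [0.1,0.01,0],
    [0,0,0],
    [0,0,0]
  ],
  "turn": [0,0,0,0,0,0,0,0,0,0]
}}

```text
time: 25.35
ee_pos: [0.5603, -0.0072, 0.0258]
eef_rot: [-0.051, 0.999, -0.0, -0.0]
ft_force: [0.4, 0.4, -0.4]
width: 0.0394
grip_force: 30.0
```

```bash
python3 -c "
from h import *
print(tcp(),read_state()['ee_pos'])"
```

```text
{'t': 25.35, 'loc': array([-55.1,  -1.6]), 'z': np.float64(25.8), 'yaw': np.float64(185.84), 'F': array([ 0.4,  0.4, -0.4]), 'w': 0.03940145307533703} [ 0.56033853 -0.00715904  0.02582977]
```

Emit:
{"api": "step_arm", "payload": {
  "delta_pos": [
    [0,0.06,-0.04],
    [0,0,-0.03],
    [0,0,-0.02],
    [0.06,0.01,0],
    [0.05,0,0],
    [0,0,0]
  ],
  "turn": [0,0,0,0,0,0]
}}

```text
time: 25.95
ee_pos: [0.5635, -0.0054, 0.0236]
eef_rot: [-0.051, 0.999, 0.0, -0.0]
ft_force: [-1.0, -0.1, 0.1]
width: 0.0395
grip_force: 30.0
```

Emit:
{"api": "step_arm", "payload": {
  "delta_pos": [
    [0,0,-0.03],
    [0,0,0],
    [0.04,0,0],
    [0,0,0]
  ],
  "turn": [0,0,0,0]
}}

```text
time: 26.35
ee_pos: [0.5636, -0.0054, 0.0233]
eef_rot: [-0.051, 0.999, -0.0, -0.001]
ft_force: [-6.8, -1.2, 9.6]
width: 0.0394
grip_force: 30.0
```

Second spacer is down and against the pins. Before moving on, I'll get the wedge's thick end and heading from the saved view.

```bash
python3 - <<'E'
from h import *
c=load('w7');P=cloud(c);H=cv2.cvtColor(c['image'],cv2.COLOR_RGB2HSV).astype(int)
m=(c['z_map']>0)&(P[...,2]<.05)&(P[...,2]>.002)&(P[...,1]>.32)&(P[...,1]<.38)&(P[...,0]<.54)&(H[...,0]<22)&(H[...,1]>130)
Q=P[m]*1000
for x in range(420,530,8):
    k=abs(Q[:,0]-x)<4
    if k.sum(): print(x,k.sum(),Q[k,1].min().round(1),Q[k,1].max().round(1),Q[k,2].min().round(1),Q[k,2].max().round(1))
B=Q[Q[:,2]>32.5];print(cv2.minAreaRect(B[:,:2].astype(np.float32)),len(B))
E
```

```text
428 133 338.1 355.7 8.0 38.0
436 161 338.3 355.9 4.6 37.5
444 149 339.2 356.5 6.4 37.5
452 111 339.9 357.7 6.7 23.0
460 64 340.4 358.7 5.0 20.4
468 22 341.2 358.9 5.1 18.3
476 15 341.7 345.0 6.7 16.3
484 17 342.5 344.7 5.1 16.0
492 86 342.7 361.3 8.7 14.9
500 98 343.6 361.4 5.2 12.9
508 93 344.1 361.7 3.9 11.4
516 85 344.7 362.6 6.1 9.7
524 23 345.4 362.7 4.6 8.6
((436.278076171875, 347.2541809082031), (21.723133087158203, 17.572153091430664), 3.348900318145752) 330
```

Emit:
{"api": "step_arm", "payload": {
  "delta_pos": [
    [-0.03,0,0.02],
    [0,0,0],
    [0,0,0],
    [0,0,0],
    [0,0,0.4],
    [-0.3,0,0.7],
    [-0.9,0,0.5],
    [-1,0.2,0],
    [-1,0.6,0],
    [-0.7,0.9,0],
    [-0.5,1,0],
    [-0.3,1,0]
  ],
  "turn": [0,0,0,0,0,0,0,0,-0.1,-0.1,0,0],
  "grip": 0.36
}}

```text
time: 27.55
ee_pos: [0.4456, 0.0878, 0.0641]
eef_rot: [-0.039, 0.999, -0.001, 0.0]
ft_force: [0.3, -0.3, 0.2]
width: 0.056
grip_force: 0.0
```

Emit:
{"api": "step_arm", "payload": {
  "delta_pos": [
    [-0.1,1,0],
    [-0.1,1,0],
    [-0.1,1,0],
    [-0.07,1,0],
    [0,1,0],
    [0,1,0],
    [0,1,0],
    [0,1,0],
    [0,1,0],
    [0,0.9,-0.4],
    [0,0.4,-0.7],
    [0,0.08,-0.6]
  ],
  "turn": [0,0,0,0,0,0,0,0,0,0,0,0]
}}

```text
time: 28.75
ee_pos: [0.4367, 0.3483, 0.0208]
eef_rot: [-0.04, 0.999, 0.001, 0.0]
ft_force: [-0.3, -0.4, -0.2]
width: 0.0557
grip_force: 0.0
```

Emit:
{"api": "step_arm", "payload": {
  "delta_pos": [
    [0,0,-0.5],
    [0,0,-0.5],
    [0,0,-0.4],
    [0,0,-0.14],
    [0,0,0],
    [0,0,0]
  ],
  "turn": [0,0,0,0,0,0]
}}

```text
time: 29.35
ee_pos: [0.4373, 0.3468, -0.0172]
eef_rot: [-0.039, 0.999, 0.0, 0.0]
ft_force: [-0.0, -0.0, 0.4]
width: 0.0558
grip_force: 0.0
```

Emit:
{"api": "step_arm", "payload": {
  "delta_pos": [
    [0,0,0],
    [0,0,0],
    [0,0,0],
    [0,0,0],
    [0,0,0],
    [0,0,0],
    [0,0,0]
  ],
  "turn": [0,0,0,0,0,0,0],
  "grip": 1,
  "newtons": 40
}}

```text
time: 30.05
ee_pos: [0.437, 0.3467, -0.0176]
eef_rot: [-0.039, 0.999, 0.0, 0.0]
ft_force: [-0.5, 0.4, 0.1]
width: 0.0176
grip_force: 40.0
```

```bash
python3 - <<'E'
from h import *
print(tcp(),read_state()['grip_force'])
c=snap('top','t9');P=cloud(c);H=cv2.cvtColor(c['image'],cv2.COLOR_RGB2HSV).astype(int)
m=(abs(H[...,0]-110)<12)&(H[...,1]>120)&(P[...,0]>.53)&(P[...,0]<.6)&(abs(P[...,1])<.04)
Q=P[m]*1000;L=(Q[:,:2]-O)@R.T;print(len(Q),np.percentile(L,[2,50,98],0).round(1),np.percentile(Q[:,2],[10,50,90]).round(1))
E
```

```text
{'t': 30.05, 'loc': array([-141.7,  363. ]), 'z': np.float64(-17.6), 'yaw': np.float64(184.46), 'F': array([-0.5,  0.4,  0.1]), 'w': 0.01756188500087774} 39.99978253617883
142 [[-60.9 -19.4]
 [-45.7  -0.4]
 [-31.4  18.9]] [51.9 55.9 59. ]
```

Emit:
{"api": "step_arm", "payload": {
  "delta_pos": [
    [0,0,0.4],
    [0,-0.3,0.7],
    [0,-0.8,0.8],
    [0,-1,0.42],
    [0,-1,0],
    [0,-1,0],
    [0,-1,0],
    [0,-1,0],
    [0,-1,0],
    [0,-1,0],
    [0,-1,0],
    [0,-1,0]
  ],
  "turn": [0,0,0.1,0.1,0,0,0,0,0,0,0,0]
}}

```text
time: 31.3
ee_pos: [0.437, 0.0932, 0.0409]
eef_rot: [-0.051, 0.999, -0.0, 0.0]
ft_force: [0.6, 0.5, -0.5]
width: 0.0177
grip_force: 40.0
```

Emit:
{"api": "step_arm", "payload": {
  "delta_pos": [
    [0,-1,0],
    [0.2,-1,0],
    [0.3,-0.9,0],
    [0.3,-0.4,0],
    [0.15,-0.1,0],
    [0,0,0],
    [0,0,0]
  ],
  "turn": [0,0,0,0,0,0,0]
}}

```text
time: 32.0
ee_pos: [0.4606, 0.0106, 0.0404]
eef_rot: [-0.052, 0.999, 0.0, -0.0]
ft_force: [-0.2, 0.5, -0.4]
width: 0.0175
grip_force: 40.0
```

```bash
python3 - <<'E'
from h import *
print(tcp())
c=snap('wrist','w10');P=cloud(c);H=cv2.cvtColor(c['image'],cv2.COLOR_RGB2HSV).astype(int)
for n,m in(('sp',(abs(H[...,0]-110)<14)&(H[...,1]>100)&(P[...,0]>.52)&(P[...,0]<.62)),('we',(H[...,0]<22)&(H[...,1]>130)&(P[...,0]<.58))):
    m=m&(abs(P[...,1])<.06)&(P[...,2]>.03)&(c['z_map']>0);Q=P[m]*1000
    if len(Q): L=(Q[:,:2]-O)@R.T;print(n,len(Q),np.percentile(L,[1,50,99],0).round(1).tolist(),np.percentile(Q[:,2],[5,50,95]).round(1))
E
```

```text
{'t': 32.0, 'loc': array([-152.5,   26.3]), 'z': np.float64(40.4), 'yaw': np.float64(185.94), 'F': array([-0.2,  0.5, -0.4]), 'w': 0.017518751062138266}
we 5154 [[-187.3, -13.1], [-175.1, 25.6], [-111.5, 55.9]] [ 73.  160.4 171.2]
```

Emit:
{"api": "step_arm", "payload": {
  "delta_pos": [
    [0.05,-0.5,0],
    [0.05,-0.5,-0.06],
    [0.2,-0.05,-0.06],
    [0.4,0.04,0],
    [0.5,0.05,0],
    [0.3,0.03,0],
    [0,0,0],
    [0,0,0]
  ],
  "turn": [0,0,0,0,0,0,0,0]
}}

```text
time: 32.85
ee_pos: [0.4982, -0.0134, 0.0372]
eef_rot: [-0.051, 0.999, 0.0, -0.0]
ft_force: [-0.9, 0.4, -1.2]
width: 0.0178
grip_force: 40.0
```

```bash
python3 - <<'E'
from h import *
print(tcp())
E
```

```text
{'t': 32.85, 'loc': array([-117.5,   -1.5]), 'z': np.float64(37.2), 'yaw': np.float64(185.88), 'F': array([-0.9,  0.4, -1.2]), 'w': 0.01775556885507763}
```

Emit:
{"api": "step_arm", "payload": {
  "delta_pos": [
    [0.3,0.08,0],
    [0.5,0.06,0],
    [0.3,0.04,0],
    [0.14,0.01,0],
    [0,0,0],
    [0,0,-0.03],
    [0,0,0]
  ],
  "turn": [0,0,0,0,0,0,0]
}}

```text
time: 33.55
ee_pos: [0.5288, -0.0095, 0.0365]
eef_rot: [-0.051, 0.999, -0.0, -0.0]
ft_force: [0.4, 0.0, -0.6]
width: 0.0176
grip_force: 40.0
```

Emit:
{"api": "step_arm", "payload": {
  "delta_pos": [
    [0,0,-0.03],
    [0,0,0]
  ],
  "turn": [0,0]
}}

```text
time: 33.75
ee_pos: [0.529, -0.0095, 0.0362]
eef_rot: [-0.051, 0.999, -0.0, -0.0]
ft_force: [-3.0, 0.0, 5.5]
width: 0.0178
grip_force: 40.0
```

Emit:
{"api": "step_arm", "payload": {
  "delta_pos": [
    [0.12,0.012,0.01],
    [0.12,0.012,0],
    [0.12,0.012,0],
    [0.08,0.008,0],
    [0,0,0],
    [0,0,0]
  ],
  "turn": [0,0,0,0,0,0]
}}

```text
time: 34.35
ee_pos: [0.5407, -0.0082, 0.0363]
eef_rot: [-0.051, 0.999, 0.0, 0.0]
ft_force: [-1.0, 0.7, 2.9]
width: 0.0179
grip_force: 40.0
```

```bash
cat >> h.py <<'E'
def castz():
    c=camera('top');P=cloud(c);H=cv2.cvtColor(c['image'],cv2.COLOR_RGB2HSV).astype(int)
    L=(P[...,:2]*1000-O+[3,2])@R.T
    m=(c['z_map']>0)&(abs(L[...,0])<27)&(L[...,1]>-8)&(L[...,1]<22)&(P[...,2]>.09)&(P[...,2]<.13);Q=P[m]*1000;l=L[m]
    k=np.linalg.lstsq(np.c_[l,np.ones(len(l))],Q[:,2],rcond=None)[0];return len(l),k.round(4),np.median(Q[:,2]).round(2)
E
python3 -c "
from h import *
print(tcp(),castz())"
```

```text
{'t': 34.35, 'loc': array([-74.8,  -0.6]), 'z': np.float64(36.3), 'yaw': np.float64(185.84), 'F': array([-1. ,  0.7,  2.9]), 'w': 0.017871741121821414} (0, array([0., 0., 0.]), np.float64(nan))
  return _methods._mean(a, axis=axis, dtype=dtype,
  ret = ret.dtype.type(ret / rcount)
```

```bash
sed -i "s/def castz():/def castz(n='scene'):/; s/c=camera('top');P/c=camera(n);P/; s/-O+\[3,2\]/-O/" h.py
python3 -W ignore -c "
from h import *
print(castz('scene'),castz('wrist'))
c=load('scene0');P=cloud(c);H=cv2.cvtColor(c['image'],cv2.COLOR_RGB2HSV).astype(int)
m=(abs(H[...,0]-95)<10)&(H[...,1]>80)&(abs(P[...,0]-.615)<.05)&(abs(P[...,1])<.05)&(P[...,2]>.06);print('level reg',m.sum(),P[m].mean(0),np.median(P[m][:,2]))
for n in('scene',):
  c=camera(n);P=cloud(c);m=(abs(P[...,0]-.615)<.04)&(abs(P[...,1])<.04)&(P[...,2]>.1)&(P[...,2]<.13);print(m.sum(),np.argwhere(m).min(0),np.argwhere(m).max(0))
"
```

```text
(290, array([ 1.400000e-03, -3.950000e-02,  1.111442e+02]), np.float64(110.8)) (0, array([0., 0., 0.]), np.float64(nan))
level reg 341 [ 0.61686892 -0.00154976  0.07566128] 0.07579706103335537
657 [198 311] [227 345]
```

Emit:
{"api": "step_arm", "payload": {
  "delta_pos": [
    [0.08,0.008,0],
    [0.08,0.008,0],
    [0,0,0],
    [0,0,0]
  ],
  "turn": [0,0,0,0]
}}

```text
time: 34.95
ee_pos: [0.5439, -0.0079, 0.0363]
eef_rot: [-0.051, 0.999, -0.0, -0.0]
ft_force: [-4.8, -0.7, 7.3]
width: 0.0174
grip_force: 40.0
```

```bash
python3 -W ignore -c "
from h import *
print(castz('scene'),castz('wrist'),tcp())"
```

```text
(295, array([ 2.300000e-03, -3.120000e-02,  1.118144e+02]), np.float64(111.57)) (0, array([0., 0., 0.]), np.float64(nan)) {'t': 35.05, 'loc': array([-71.5,  -0.6]), 'z': np.float64(36.3), 'yaw': np.float64(185.84), 'F': array([-3.3, -0.2,  6.9]), 'w': 0.01780525988341767}
```

Emit:
{"api": "step_arm", "payload": {
  "delta_pos": [
    [0.08,0.008,0.008],
    [0.08,0.008,0],
    [0.08,0.008,0],
    [0,0,0],
    [0,0,0]
  ],
  "turn": [0,0,0,0,0]
}}

```text
time: 35.55
ee_pos: [0.5498, -0.0073, 0.0364]
eef_rot: [-0.051, 0.999, -0.0, -0.001]
ft_force: [-3.4, -0.4, 6.5]
width: 0.0181
grip_force: 40.0
```

```bash
python3 -W ignore -c "
from h import *
print(castz('scene'),tcp())"
```

```text
(286, array([-4.700000e-03, -1.570000e-02,  1.127672e+02]), np.float64(112.6)) {'t': 35.6, 'loc': array([-65.7,  -0.6]), 'z': np.float64(36.3), 'yaw': np.float64(185.84), 'F': array([-4.1, -0. ,  6.6]), 'w': 0.017799556519796415}
```

Emit:
{"api": "step_arm", "payload": {
  "delta_pos": [
    [0.08,0.008,0],
    [0.06,0.006,0],
    [0,0,0],
    [0,0,0]
  ],
  "turn": [0,0,0,0]
}}

```text
time: 36.0
ee_pos: [0.553, -0.007, 0.0364]
eef_rot: [-0.051, 0.999, -0.0, -0.001]
ft_force: [-5.0, -0.5, 8.1]
width: 0.0178
grip_force: 40.0
```

```bash
python3 -W ignore -c "
from h import *
print(castz('scene'),tcp())"
```

```text
(292, array([ 7.000000e-04, -4.000000e-04,  1.132255e+02]), np.float64(113.18)) {'t': 36.05, 'loc': array([-62.4,  -0.6]), 'z': np.float64(36.3), 'yaw': np.float64(185.84), 'F': array([-5.3, -0.2,  8.3]), 'w': 0.017607583174337145}
```

Emit:
{"api": "step_arm", "payload": {
  "delta_pos": [
    [0.04,0.004,0],
    [0,0,0],
    [0,0,0]
  ],
  "turn": [0,0,0]
}}

```text
time: 36.35
ee_pos: [0.5538, -0.0068, 0.0363]
eef_rot: [-0.051, 0.999, -0.0, -0.001]
ft_force: [-7.6, -0.6, 9.1]
width: 0.0177
grip_force: 40.0
```

```bash
python3 -W ignore -c "
from h import *
print(castz('scene'),tcp())"
```

```text
(290, array([ 4.000000e-04, -3.400000e-03,  1.134827e+02]), np.float64(113.54)) {'t': 36.4, 'loc': array([-61.6,  -0.6]), 'z': np.float64(36.4), 'yaw': np.float64(185.84), 'F': array([-6. , -0.5,  9.4]), 'w': 0.017904466595724543}
```

Emit:
{"api": "step_arm", "payload": {
  "delta_pos": [
    [0.04,0.004,0],
    [0,0,0],
    [0,0,0]
  ],
  "turn": [0,0,0]
}}

```text
time: 36.7
ee_pos: [0.5547, -0.0068, 0.0363]
eef_rot: [-0.051, 0.999, -0.0, -0.001]
ft_force: [-5.9, -0.3, 9.9]
width: 0.0175
grip_force: 40.0
```

```bash
python3 -W ignore -c "
from h import *
print(castz('scene'),castz('scene'),tcp())"
```

```text
(296, array([-7.90000e-03,  1.07000e-02,  1.13561e+02]), np.float64(113.62)) (295, array([-1.000000e-02,  5.200000e-03,  1.136443e+02]), np.float64(113.67)) {'t': 36.8, 'loc': array([-60.6,  -0.6]), 'z': np.float64(36.3), 'yaw': np.float64(185.84), 'F': array([-5.8, -1.2,  9.5]), 'w': 0.017852842477434086}
```

Emit:
{"api": "step_arm", "payload": {
  "delta_pos": [
    [0.04,0.004,0],
    [0,0,0],
    [0,0,0]
  ],
  "turn": [0,0,0]
}}

```text
time: 37.1
ee_pos: [0.5557, -0.0067, 0.0364]
eef_rot: [-0.051, 0.999, -0.0, -0.001]
ft_force: [-8.1, -1.0, 8.6]
width: 0.0178
grip_force: 40.0
```

```bash
python3 -W ignore -c "
from h import *
print(castz('scene'),castz('scene'),tcp())"
```

```text
(287, array([-8.000000e-04, -1.160000e-02,  1.140284e+02]), np.float64(113.9)) (290, array([-1.100000e-03, -4.300000e-03,  1.139416e+02]), np.float64(113.9)) {'t': 37.2, 'loc': array([-59.7,  -0.6]), 'z': np.float64(36.4), 'yaw': np.float64(185.84), 'F': array([-7.4, -0.8, 10.5]), 'w': 0.018209214584484264}
```

Emit:
{"api": "step_arm", "payload": {
  "delta_pos": [
    [0.04,0.004,0],
    [0,0,0],
    [0,0,0]
  ],
  "turn": [0,0,0]
}}

```text
time: 37.5
ee_pos: [0.5565, -0.0066, 0.0364]
eef_rot: [-0.051, 0.999, -0.0, -0.001]
ft_force: [-7.4, -0.8, 10.9]
width: 0.0173
grip_force: 40.0
```

```bash
python3 -W ignore -c "
from h import *
print(castz('scene'),castz('scene'),tcp())"
```

```text
(291, array([3.000000e-04, 7.500000e-03, 1.139769e+02]), np.float64(114.04)) (289, array([ 1.800000e-03, -1.460000e-02,  1.139875e+02]), np.float64(113.95)) {'t': 37.6, 'loc': array([-58.9,  -0.6]), 'z': np.float64(36.4), 'yaw': np.float64(185.84), 'F': array([-8.6, -0.8, 11.8]), 'w': 0.017784959877318113}
```

Emit:
{"api": "step_arm", "payload": {
  "delta_pos": [
    [0.02,0.002,0],
    [0,0,0],
    [0,0,0]
  ],
  "turn": [0,0,0]
}}

```text
time: 37.9
ee_pos: [0.5567, -0.0065, 0.0363]
eef_rot: [-0.051, 0.999, -0.0, -0.002]
ft_force: [-9.7, -0.1, 11.7]
width: 0.018
grip_force: 40.0
```

```bash
python3 -W ignore -c "
from h import *
print(castz('scene'),castz('scene'),tcp())"
```

```text
(291, array([3.600000e-03, 4.200000e-03, 1.140823e+02]), np.float64(114.06)) (293, array([1.30000e-03, 4.50000e-03, 1.13924e+02]), np.float64(113.96)) {'t': 38.0, 'loc': array([-58.7,  -0.6]), 'z': np.float64(36.3), 'yaw': np.float64(185.84), 'F': array([-10.4,  -0.2,  11.9]), 'w': 0.017419230248788765}
```

Emit:
{"api": "step_arm", "payload": {
  "delta_pos": [
    [0.03,0.003,0],
    [0,0,0],
    [0,0,0]
  ],
  "turn": [0,0,0]
}}

```text
time: 38.3
ee_pos: [0.5572, -0.0065, 0.0363]
eef_rot: [-0.051, 0.999, -0.0, -0.002]
ft_force: [-11.8, -1.3, 13.7]
width: 0.0177
grip_force: 40.0
```

```bash
python3 -W ignore -c "
from h import *
print(castz('scene'),castz('scene'),tcp())"
```

```text
(294, array([-6.400000e-03, -1.800000e-03,  1.140247e+02]), np.float64(114.15)) (301, array([-1.590000e-02,  1.100000e-02,  1.140144e+02]), np.float64(114.14)) {'t': 38.4, 'loc': array([-58.2,  -0.6]), 'z': np.float64(36.4), 'yaw': np.float64(185.84), 'F': array([-11.5,  -1.4,  12.9]), 'w': 0.017886267875760305}
```

The fork is level: its height is flat at 114.0, and the push stiffened from about 1 to 4 N/mm. Handing in.

Emit:
{"api": "step_arm", "payload": {
  "delta_pos": [
    [0,0,0],
    [0,0,0],
    [0,0,0]
  ],
  "turn": [0,0,0]
}}

```text
time: 38.7
ee_pos: [0.5572, -0.0065, 0.0363]
eef_rot: [-0.051, 0.999, -0.0, -0.002]
ft_force: [-10.7, -1.2, 13.4]
width: 0.0176
grip_force: 40.0
```

```bash
python3 -c "
from h import *
print(tcp()); print(close_job())"
```

```text
{'t': 38.7, 'loc': array([-58.2,  -0.6]), 'z': np.float64(36.3), 'yaw': np.float64(185.84), 'F': array([-10.7,  -1.2,  13.4]), 'w': 0.01764540810515047}
the job is handed in; nothing more can be done
None
```

I handed the job in at 38.7 s (no verdict came back): the cast sits on the fork, both spacers are under it, and the gripped wedge holds the fork level against its stop by height and push force.

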